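# Find the rattling parts case and hold it out over the lit plate

## Task

One of the three sealed parts cases on the blue tray has a loose ball in it: pick the cases up one at a time and shake each to and fro along its length a few times, clear of the tray, until you find the one that rattles; put each silent one back flat on the tray. Then hold the rattling case out level and still over the middle of the lit glass plate, about a hand's breadth (100 mm) above it, and finish while still holding it there. Keep the cases lid up, and leave the other things on the bench alone.

Things in the scene. Friction and masses are not known exactly. Their poses are not given: they have to be found in the camera images.
- case_a_center (a point): centre of a sealed opaque parts case, 120 mm (its x) x 52 mm (its y) x 46 mm tall (its z, lid up), grey with an orange lid, steel latches on both ends, blank label; 23 mm above its underside. Three alike, about 0.25 to 0.4 kg with contents (weight tells nothing). Lies lid up on the tray; grasp it across its 52 mm width
- case_b_center (a point): centre of the second such case, 120 mm (its x) x 52 mm (its y) x 46 mm tall (its z, lid up), grey with an orange lid. Exactly one of the three, a different one each time, holds a loose 34 mm steel ball, about 0.16 kg, with about 78 mm of free run along the case's x; shaken or tipped lengthwise, it runs and knocks against the ends, and when a stroke stops it runs on to that end and stays
- case_c_center (a point): centre of the third such case, 120 mm (its x) x 52 mm (its y) x 46 mm tall (its z, lid up), grey with an orange lid. The cases without the ball are packed tight: nothing in them moves, and their weight stays centred
- tray: fixed flat blue tray, 155 mm (its x) x 340 mm (its y), its floor 4 mm above the table with a 10 mm high rim; the three cases lie on it side by side along its y, about 105 mm apart, their long sides along its x. Origin at the centre of its underside, on the table
- plate_glass (a point): centre of the top of the lit glass plate, a fixed square inspection light plate 150 x 150 mm with an aluminium frame and pale glowing glass; the point lies 23.5 mm above the table, its z axis is up
- plug_gauge: bare steel plug gauge, a cylinder 22 mm across and 55 mm tall, standing between the tray and the lit plate; origin at the centre of its underside. Bystander: leave alone
- vblock: dark steel V-block 70 x 60 mm, 140 mm tall with its clamp and ball-ended stylus, beyond the tray; origin at the centre of its underside. Bystander: leave alone
- caliper: steel caliper 200 mm long with a black readout, lying flat on the robot's side of the lit plate; origin under the middle of its beam. Bystander: leave alone
- ring_gauge: dark steel ring gauge 60 mm across, 20 mm tall, lying beyond the tray; origin at the centre of its underside. Bystander: leave alone
- mug: blue ceramic mug 76 mm across, 85 mm tall, beyond the lit plate; origin at the centre of its underside. Bystander: leave alone
- marker: white marker pen with a red cap, 130 mm long and 16 mm thick, lying to the left of the tray; origin about its middle, on the table. Bystander: leave alone
Not all that is in view belongs to the job. What is shaped like the part that bears case_c_center but brown, green or yellow is not meant.

How it is judged:
By the outcome, as a careful person would: the job done as asked, in the order asked, and still so for the second after the job is handed in, while the arm keeps its last pose, push and grip.
It also fails if it takes over 67 s, if anything falls off the work surface, if the arm or the gripper's body presses on something with over 40 N, if the wrist force passes 120 N, or if a joint passes its speed limit or range.

## Robot

A 6-joint arm with a two-finger parallel gripper is mounted at the origin on the work surface. World frame = base frame: x ahead of the robot, y to its left, z up, the work surface at z = 0. Lengths are in m, angles in rad, forces in N, time in s.
With the tool pointing down it reaches from about 0.225 to 0.875 m from the base axis. Payload 3.4 kg.
Tool frame: the origin (TCP) lies at the very end of the fingers, on their centre line; the grasp point (between the pads) lies 19 mm behind it; z points along the fingers, x is the direction in which the jaws open and shut, and the axes are right-handed (so a half turn about z gives the same grasp; the last joint's range is limited). The gripper opens to 85 mm and grips with 20 to 120 N. Pads are 22 mm wide; open, the fingers measure 114 mm over their backs; the gripper's body (76 mm by 85 mm) begins 54 mm behind the grasp point. The pads swing forward as they close: fully open they stand 13 mm farther back than shut.
Start: joints at [1.029, 0.276, 1.505, -0, 1.361, -0.121], TCP at [0.235, 0.525, 0.201] pointing down, gripper open.
Joint ranges: [-2.89, 2.89], [-0.75, 2.08], [0.22, 2.7], [-1.18, 4.32], [0.11, 2.71], [-2.7, 2.7]. Speed limits (rad/s): [2.57, 2.57, 3.14, 3.14, 3.14, 3.14].

## Interface

Orientations are given as a unit quaternion [w, x, y, z].
In Python, from rig import manip gives the robot as it stands.
- The arm moves only by the tool send_rows, never from a script. Its argument "increments" is a list of rows, each a list of 5 numbers: the opening, from 0 (shut) to 1 (fully open), then the shift along the tool's x, y, z in m, then the turn about the tool's z in rad. A call has 1 to 8 rows; each row shifts and turns the commanded pose from where the row before left it, along the tool's axes as they then stand; what a row does not reach is not made up. A row lasts 1/8 s, in which the tool goes at most 62.5 mm and 10.7 degrees, less where a joint would pass 70% of its speed; a pose out of reach is approached as far as the arm can. A call is refused whole if a number of a shift passes 0.0625 or a number of a turn 0.188, either way. A call with a gripper value outside its range is refused whole. The fingers move at their own pace and stop on an object; "squeeze" is the grip in N (left out, the last holds). Time passes only in rows, so rows that do not move let the fingers close. It gives the time, the measured TCP pose, the force and the opening at its end, in the units of the state.
- manip.get_state(): the state, without advancing time (a new reading comes with each control period).
- manip.get_image(name): name is "scene" or "top"; returns the picture (420x560x3 uint8, red, green, blue); there is no depth.
- manip.calibration(name): a dict with "fx", "fy", "cx", "cy" (pixels), "camera_from_world" (4x4, takes a point from world to camera coordinates). Camera axes: x right, y up, looking along -z (the intrinsics and any distortion apply to the point x, -y, -z); pixel columns grow to the right and rows downward; lengths in m; the calibration is good to about 2 mm. A picture is of the moment at which its call begins. calibration takes no time and is no camera call.
- manip.sign_off(): hands the job in, once; it reports no verdict.
The state is a dict: "clock": time; "qpos": joint angles; "qd": joint speeds; "effort": joint torques, N m; "position": TCP position; "ee_rot": TCP orientation; "contact_force": force on the tool from outside, world axes, zero at the start; "moment": the same for the moment, N m; "width": finger opening in m.
Only numpy, scipy, OpenCV 4.12 (cv2) and the standard library are available. Lean on these libraries where they do the work, as an engineer would, in place of code of your own. Each camera call takes 0.05 s, during which the arm holds its last target.

## Working session

There is one attempt and no reset: what is moved stays moved. The work goes in short steps, Python scripts to look and compute and a tool call to move; the robot and the scene stay as the last step left them, time stands still between calls to the robot, and variables do not carry over. Pictures are saved under pics/ and viewed, and the job is handed in when it is done.

Besides the shell and the picture viewer there is one more tool, called by a JSON object that holds its "api" and its "payload". send_rows: Moves the arm, as the interface text tells. Its arguments: {"type":"object","properties":{"increments":{"type":"array","items":{"type":"array","items":{"type":"number"}}},"squeeze":{"type":"number"}},"required":["increments"]}

```bash
mkdir -p pics; python3 - <<'E'
from rig import manip
import cv2,numpy as np
for n in("scene","top"):
    im=manip.get_image(n); cv2.imwrite(f"pics/{n}0.png",im[:,:,::-1])
    c=manip.calibration(n); print(n,{k:(np.round(v,4).tolist() if not isinstance(v,str) else v) for k,v in c.items()})
print(manip.get_state())
E
```

```text
scene {'fx': 444.4773, 'fy': 444.4773, 'cx': 279.4115, 'cy': 212.0578, 'camera_from_world': [[0.5992, 0.8003, 0.02, -0.3101], [-0.5767, 0.4142, 0.7042, 0.2326], [0.5553, -0.4335, 0.7098, -1.3498], [0.0, 0.0, 0.0, 1.0]]}
top {'fx': 427.1985, 'fy': 427.1985, 'cx': 278.5061, 'cy': 215.8553, 'camera_from_world': [[0.0116, -0.9999, 0.0095, 0.0379], [0.9967, 0.0123, 0.0806, -0.4778], [-0.0807, 0.0085, 0.9967, -0.9997], [0.0, 0.0, 0.0, 1.0]]}
{'clock': 0.1, 'qpos': array([ 1.02903576e+00,  2.76546185e-01,  1.50598314e+00,  1.30681300e-05,
        1.36068779e+00, -1.21034337e-01]), 'qd': array([ 0.00068383, -0.00313251, -0.00024881,  0.00066352,  0.00194808,
        0.00154734]), 'effort': array([ 1.09948392e-03, -4.17697513e+01, -2.46407586e+01, -8.55138774e-05,
        5.82802677e-03,  3.30504417e-05]), 'position': array([0.23460189, 0.52441567, 0.20052733]), 'ee_rot': array([ 3.50473134e-04,  8.39173708e-01,  5.43862875e-01, -7.32752861e-04]), 'contact_force': array([-0.23648298,  0.09028236, -0.8801189 ]), 'moment': array([-0.01939825, -0.00502168,  0.01052771]), 'width': 0.08560745917327296}
```

View pics/scene0.png

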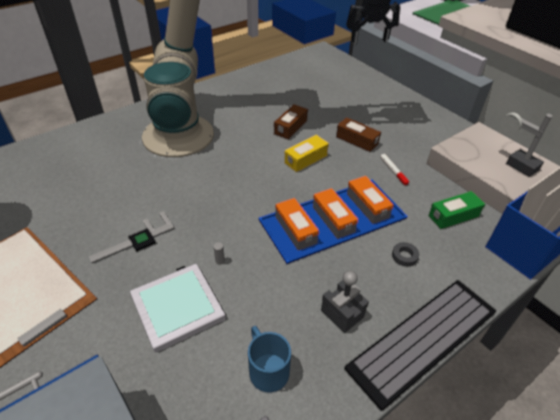

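View pics/top0.png

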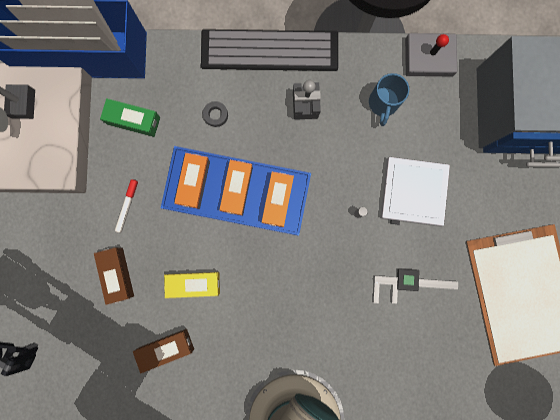

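The top view shows three orange-lidded cases on the blue tray at (191,180), (236,187) and (278,198). Lookalikes that aren't meant are green (130,116), yellow (191,285), and brown (113,275) and (163,350). The lit plate is at (416,191), and the plug gauge at (361,211) stands between it and the tray.

```bash
cat > h.py <<'E'
import cv2,numpy as np
from rig import manip
def ray(n,uv,z):
    c=manip.calibration(n);T=np.array(c["camera_from_world"]);R=T[:3,:3];t=T[:3,3]
    uv=np.atleast_2d(uv).astype(float)
    d=np.c_[(uv[:,0]-c["cx"])/c["fx"],-(uv[:,1]-c["cy"])/c["fy"],-np.ones(len(uv))]
    o=-R.T@t; w=d@R
    return o+w*((z-o[2])/w[:,2])[:,None]
def proj(n,p):
    c=manip.calibration(n);T=np.array(c["camera_from_world"]);q=T[:3,:3]@np.array(p)+T[:3,3]
    return np.array([c["cx"]+c["fx"]*q[0]/-q[2],c["cy"]-c["fy"]*q[1]/-q[2]])
def rect(n,mask,z,amin=150):
    out=[]
    for k in cv2.findContours(mask,cv2.RETR_EXTERNAL,cv2.CHAIN_APPROX_NONE)[0]:
        if cv2.contourArea(k)<amin: continue
        P=ray(n,k[:,0,:],z)[:,:2]
        (c,s,a)=cv2.minAreaRect((P*1000).astype(np.float32))
        b=cv2.boxPoints((c,s,a)); e=[b[1]-b[0],b[2]-b[1]]; e=max(e,key=np.linalg.norm)
        out.append((k[:,0,:].mean(0).round(0),np.round(c,1),np.round(sorted(s),1),round(float(np.degrees(np.arctan2(e[1],e[0])))%180,1)))
    return out
E
python3 - <<'E'
from h import *
for n in("top","scene"):
    im=cv2.imread(f"pics/{n}0.png"); hsv=cv2.cvtColor(im,cv2.COLOR_BGR2HSV)
    o=cv2.inRange(hsv,(5,150,140),(16,255,255)); o=cv2.morphologyEx(o,cv2.MORPH_CLOSE,np.ones((3,3)))
    print(n)
    for r in rect(n,o,0.05): print("orange",*r)
    b=cv2.inRange(hsv,(110,150,80),(125,255,255))
    for r in rect(n,b,0.01,800): print("blue",*r)
im=cv2.imread("pics/top0.png");hsv=cv2.cvtColor(im,cv2.COLOR_BGR2HSV)
w=cv2.inRange(hsv,(0,0,190),(180,60,255))
for r in rect("top",w,0.0235,1500): print("plate top",*r)
im=cv2.imread("pics/scene0.png");hsv=cv2.cvtColor(im,cv2.COLOR_BGR2HSV)
w=cv2.inRange(hsv,(70,30,150),(100,255,255))
for r in rect("scene",w,0.0235,800): print("plate scene",*r)
print("gauge",ray("top",[[361,211]],.055),"mug",ray("top",[[391,90]],.085),"vblock",ray("top",[[309,87]],.14))
im=cv2.imread("pics/top0.png")[130:250,150:460]; cv2.imwrite("pics/crop0.png",cv2.resize(im,None,fx=2.5,fy=2.5,interpolation=cv2.INTER_CUBIC))
E
```

```text
top
orange [277. 199.] [514.3  47.2] [ 51.2 119.6] 169.6
orange [235. 187.] [540.9 144.8] [ 52.7 120.2] 169.4
orange [191. 180.] [556. 249.] [ 53.2 119.7] 169.5
blue [235. 190.] [539.  147.9] [152.8 338.2] 79.5
scene
orange [296. 218.] [518.5  45.5] [ 54.4 122.7] 168.8
orange [335. 207.] [545.9 144.3] [ 54.2 122. ] 169.0
orange [370. 194.] [560.6 248.5] [ 53.6 121.7] 169.6
plate top [521. 296.] [ 292.  -539.5] [195.3 268.6] 11.0
plate top [416. 191.] [ 542.  -284.5] [146.9 147.2] 173.3
plate top [ 42. 133.] [688.  625.1] [194.9 303.9] 0.7
plate scene [176. 303.] [ 544.  -284.5] [116.4 116.6] 83.1
gauge [[ 0.48797508 -0.14619393  0.055     ]] mug [[ 0.76431713 -0.21005904  0.085     ]] vblock [[ 0.7468714  -0.01778139  0.14      ]]
```

View pics/crop0.png

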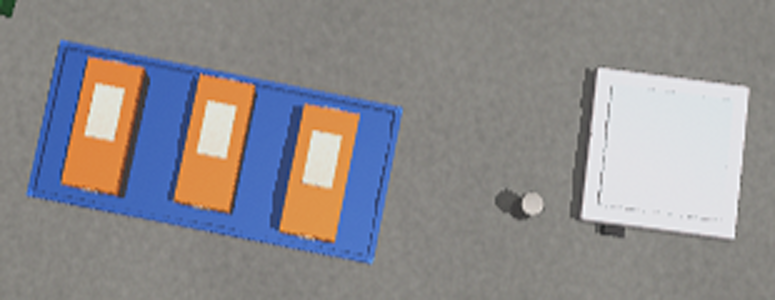

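The crop confirms three orange-lidded cases with blank labels lying side by side on the tray, at about (0.558,0.249), (0.543,0.145) and (0.516,0.047) m. Their long axis yaw is 169.5°. First I turn the tool so the jaws lie across the case width.

```bash
cat >> h.py <<'E'
from scipy.spatial.transform import Rotation as Rn
def st():
    s=manip.get_state(); q=s["ee_rot"]; R=Rn.from_quat([q[1],q[2],q[3],q[0]]).as_matrix(); return s,R
def delta(p,yaw=79.5):
    s,R=st(); cur=np.degrees(np.arctan2(R[1,0],R[0,0])); turn=-np.radians(yaw-cur)
    R2=R@Rn.from_euler('z',turn).as_matrix()
    print("yaw",round(cur,2),"turn",turn.round(4),"delta after turn(tool)",(R2.T@(np.array(p)-s["position"])).round(4),"pos",s["position"].round(4),"clk",s["clock"])
def tilt():
    s,R=st(); return R.round(3)
E
python3 -c "
from h import *
delta([.558,.249,.11])"
```

```text
yaw 65.89 turn -0.2375 delta after turn(tool) [-0.2117  0.3682  0.0906] pos [0.2346 0.5244 0.2005] clk 0.1
```

{"api": "send_rows", "payload": {"increments": [[0.9, 0, 0, 0, -0.119], [0.9, 0, 0, 0, -0.1185], [0.9, -0.0265, 0.046, 0, 0], [0.9, -0.0265, 0.046, 0, 0], [0.9, -0.0265, 0.046, 0, 0], [0.9, -0.0265, 0.046, 0, 0], [0.9, -0.0265, 0.046, 0, 0], [0.9, -0.0265, 0.046, 0.02, 0]], "squeeze": 60}}

```text
clock: 1.1
position: [0.4795, 0.3175, 0.1823]
ee_rot: [0.0, 0.769, 0.639, 0.002]
contact_force: [0.8, 0.3, -0.2]
width: 0.077
```

{"api": "send_rows", "payload": {"increments": [[0.9, -0.0265, 0.046, 0.03, 0], [0.9, -0.0265, 0.046, 0.04, 0], [0.9, 0, 0, 0, 0], [0.9, 0, 0, 0, 0]]}}

```text
clock: 1.6
position: [0.5553, 0.2515, 0.1133]
ee_rot: [-0.001, 0.769, 0.639, -0.0]
contact_force: [-0.5, -0.1, 0.8]
width: 0.0769
```

```bash
python3 -c "
from h import *
delta([.558,.249,.010]);print(tilt()); print(st()[0]['width'])
im=manip.get_image('top');cv2.imwrite('pics/t1.png',im[100:300,100:400,::-1].repeat(2,0).repeat(2,1))
im=manip.get_image('scene');cv2.imwrite('pics/s1.png',im[100:300,200:500,::-1].repeat(2,0).repeat(2,1))"
```

```text
yaw 79.46 turn -0.0008 delta after turn(tool) [-0.0019  0.0033  0.1033] pos [0.5553 0.2515 0.1133] clk 1.6
[[ 0.183  0.983 -0.002]
 [ 0.983 -0.183  0.   ]
 [ 0.    -0.002 -1.   ]]
0.0768662915978202
```

View pics/s1.png

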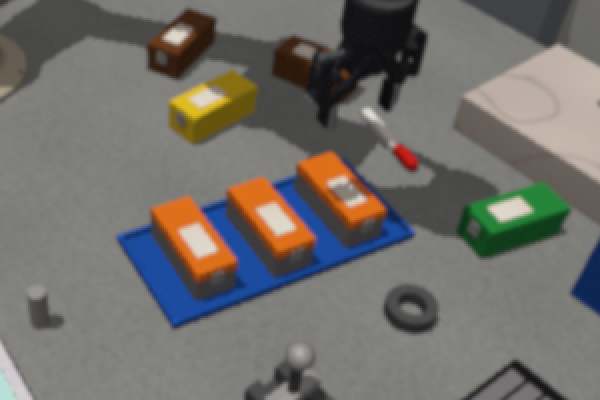

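The gripper is straddling the first case (crop pixel about (340,190)) from above. Next I descend and grip.

{"api": "send_rows", "payload": {"increments": [[0.9, -0.002, 0.003, 0.03, 0], [0.9, 0, 0, 0.03, 0], [0.9, 0, 0, 0.025, 0], [0.9, 0, 0, 0.017, 0], [0.9, 0, 0, 0, 0], [0.0, 0, 0, 0, 0], [0.0, 0, 0, 0, 0], [0.0, 0, 0, 0, 0]], "squeeze": 60}}

```text
clock: 2.7
position: [0.5594, 0.2494, 0.0137]
ee_rot: [0.0, 0.769, 0.639, 0.002]
contact_force: [-1.3, 0.1, 6.1]
width: 0.0492
```

{"api": "send_rows", "payload": {"increments": [[0.0, 0, 0, 0, 0], [0.0, 0, 0, 0, 0]]}}

```text
clock: 2.95
position: [0.5594, 0.2494, 0.0137]
ee_rot: [0.0, 0.769, 0.639, 0.002]
contact_force: [-0.3, 0.7, 5.9]
width: 0.0494
```

```bash
python3 -c "
from h import *
delta([.558,.249,.010]);s=st()[0];print(s['width'],s['contact_force'],s['moment'])"
```

```text
yaw 79.5 turn -0.0001 delta after turn(tool) [-0.0006 -0.0013  0.0037] pos [0.5594 0.2494 0.0137] clk 2.95
0.049427379993863825 [-0.25706814  0.66021848  5.94634658] [-0.01585515  0.23626931 -0.00245708]
```

{"api": "send_rows", "payload": {"increments": [[0.0, 0, 0, -0.01, 0], [0.0, 0, 0, -0.02, 0], [0.0, 0, 0, -0.03, 0], [0.0, 0, 0, -0.03, 0], [0.0, 0, 0, -0.02, 0], [0.0, 0, 0, 0, 0], [0.0, 0, 0, 0, 0]], "squeeze": 80}}

```text
clock: 3.82
position: [0.5574, 0.2486, 0.1208]
ee_rot: [-0.0, 0.769, 0.639, -0.001]
contact_force: [-0.2, 0.9, -3.0]
width: 0.0477
```

```bash
cat > r.py <<'E'
from h import *
import sys
F=[];M=[]
for i in range(int(sys.argv[1]) if len(sys.argv)>1 else 1):
    s,R=st();F.append(R.T@s['contact_force']);M.append(R.T@s['moment'])
print("tool F",np.mean(F,0).round(2),"M",np.mean(M,0).round(4),"pos",s['position'].round(4),"w",round(s['width'],4),"t",s['clock'])
E
python3 r.py; python3 -c "
from h import *
im=manip.get_image('scene');cv2.imwrite('pics/s2.png',im[100:300,200:500,::-1].repeat(2,0).repeat(2,1))"; python3 r.py
```

```text
tool F [ 0.84 -0.37  2.95] M [ 0.0346 -0.0322 -0.0025] pos [0.5574 0.2486 0.1208] w 0.0477 t 3.825
tool F [-1.07  0.32  3.06] M [-0.021  -0.027   0.0278] pos [0.5572 0.2485 0.1204] w 0.0482 t 3.875
```

View pics/s2.png

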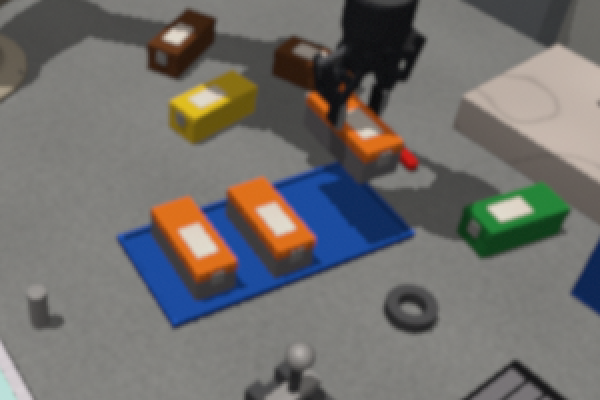

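The case hangs level and clear of the tray (crop pixel (355,130)). Now I shake it along tool y, which is the case length.

{"api": "send_rows", "payload": {"increments": [[0, 0, 0.05, 0, 0], [0, 0, -0.05, 0, 0], [0, 0, -0.05, 0, 0], [0, 0, 0.05, 0, 0], [0, 0, 0.05, 0, 0], [0, 0, -0.05, 0, 0], [0, 0, -0.05, 0, 0], [0, 0, 0.05, 0, 0]]}}

```text
clock: 4.88
position: [0.5429, 0.2477, 0.116]
ee_rot: [-0.006, 0.767, 0.641, -0.011]
contact_force: [2.4, 0.4, -2.1]
width: 0.048
```

{"api": "send_rows", "payload": {"increments": [[0, 0, 0.05, 0, 0], [0, 0, -0.05, 0, 0], [0, 0, -0.05, 0, 0], [0, 0, 0.05, 0, 0], [0, 0, 0.05, 0, 0], [0, 0, 0, 0, 0], [0, 0, 0, 0, 0], [0, 0, 0, 0, 0]]}}

```text
clock: 5.88
position: [0.6059, 0.2399, 0.121]
ee_rot: [-0.001, 0.769, 0.64, -0.001]
contact_force: [-0.0, 0.7, -2.1]
width: 0.0479
```

```bash
cat > r.py <<'E'
from h import *
import sys
F=[];M=[]
for i in range(12):
    s,R=st();F.append(R.T@s['contact_force']);M.append(R.T@s['moment']); manip.get_image('top')
print("tool F",np.mean(F,0).round(2),"M",np.mean(M,0).round(4),"sem",(np.std(M,0)/12**.5).round(4),"pos",s['position'].round(4),"w",round(s['width'],4),"t",s['clock'])
E
python3 r.py
```

```text
tool F [ 0.2  -0.05  3.02] M [ 0.0693  0.0015 -0.    ] sem [0.0117 0.0087 0.0062] pos [0.6074 0.2398 0.1218] w 0.0482 t 6.425
```

{"api": "send_rows", "payload": {"increments": [[0, 0, -0.05, 0, 0], [0, 0, -0.05, 0, 0], [0, 0, 0, 0, 0], [0, 0, 0, 0, 0], [0, 0, 0, 0, 0]]}}

```text
clock: 7.1
position: [0.5108, 0.258, 0.122]
ee_rot: [0.0, 0.769, 0.639, 0.001]
contact_force: [0.6, 0.4, -3.4]
width: 0.0475
```

```bash
python3 r.py
```

```text
tool F [0.15 0.03 2.81] M [-0.0662  0.0047 -0.004 ] sem [0.0105 0.0108 0.0068] pos [0.5092 0.258  0.1217] w 0.0478 t 7.65
```

The moment about tool x swings from +0.069 to −0.066 N m between strokes. That matches the ±0.062 expected of the ball shifting end to end. One more stroke will confirm it.

{"api": "send_rows", "payload": {"increments": [[0, 0, 0.05, 0, 0], [0, 0, 0.05, 0, 0], [0, 0, -0.05, 0, 0], [0, 0, -0.05, 0, 0], [0, 0, 0.05, 0, 0], [0, 0, 0, 0, 0], [0, 0, 0, 0, 0], [0, 0, 0, 0, 0]]}}

```text
clock: 8.7
position: [0.558, 0.249, 0.1218]
ee_rot: [-0.0, 0.769, 0.639, -0.0]
contact_force: [-0.2, 0.4, -3.1]
width: 0.048
```

```bash
python3 r.py; python3 - <<'E'
from h import *
print(tilt())
# case seen in both views: orange lid top height = ?
for n in("top","scene"):
    im=manip.get_image(n)[:,:,::-1].copy();cv2.imwrite(f"pics/{n}3.png",im)
delta([.543,-.2845,.2])
E
```

```text
tool F [0.08 0.3  2.77] M [-0.0713  0.0051 -0.0141] sem [0.0049 0.0097 0.0074] pos [0.5583 0.2489 0.1217] w 0.048 t 9.25
[[ 0.182  0.983 -0.   ]
 [ 0.983 -0.182  0.   ]
 [ 0.    -0.    -1.   ]]
yaw 79.5 turn -0.0001 delta after turn(tool) [-0.5272  0.0822 -0.0783] pos [0.5583 0.2489 0.1217] clk 9.4
```

View pics/scene3.png

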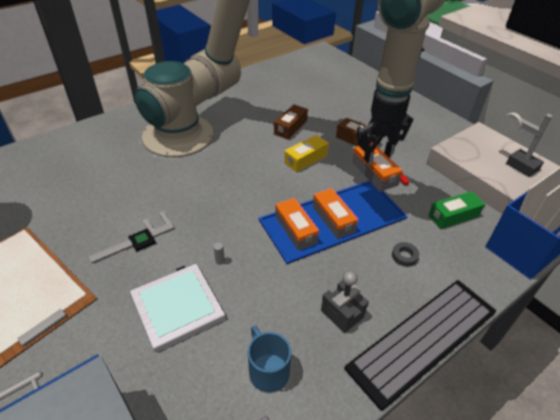

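The reading is still at the − end. The last stroke was only 50 mm, perhaps too short to throw the ball across, so I'll repeat with a full stroke.

{"api": "send_rows", "payload": {"increments": [[0, 0, -0.05, 0, 0], [0, 0, 0, 0, 0], [0, 0, 0.055, 0, 0], [0, 0, 0.055, 0, 0], [0, 0, 0, 0, 0], [0, 0, 0, 0, 0], [0, 0, 0, 0, 0], [0, 0, 0, 0, 0]]}}

```text
clock: 10.4
position: [0.6163, 0.2383, 0.122]
ee_rot: [-0.0, 0.769, 0.64, -0.0]
contact_force: [-0.1, 0.6, -2.4]
width: 0.0481
```

```bash
python3 r.py
```

```text
tool F [ 0.24 -0.09  2.74] M [ 0.0637  0.0072 -0.0093] sem [0.0125 0.0089 0.007 ] pos [0.6173 0.2379 0.1217] w 0.0476 t 10.95
```

{"api": "send_rows", "payload": {"increments": [[0, 0, -0.055, 0, 0], [0, 0, -0.055, 0, 0], [0, 0, 0, 0, 0], [0, 0, 0, 0, 0], [0, 0, 0, 0, 0], [0, 0, 0, 0, 0]]}}

```text
clock: 11.75
position: [0.5104, 0.2578, 0.1216]
ee_rot: [0.0, 0.769, 0.639, 0.0]
contact_force: [0.5, -0.4, -2.3]
width: 0.0478
```

```bash
python3 r.py
```

```text
tool F [ 0.21 -0.12  2.95] M [-0.0793 -0.0013  0.0014] sem [0.009  0.0105 0.009 ] pos [0.5091 0.258  0.1217] w 0.0477 t 12.3
```

The swing repeats (+0.064, −0.079). To rule out a pose-dependent sensor bias, I'll end a + stroke at this same spot, where a − stroke just read −0.079.

{"api": "send_rows", "payload": {"increments": [[0, 0, -0.03, 0, 0], [0, 0, -0.04, 0, 0], [0, 0, -0.04, 0, 0], [0, 0, 0, 0, 0], [0, 0, 0, 0, 0], [0, 0, 0.055, 0, 0], [0, 0, 0.055, 0, 0], [0, 0, 0, 0, 0]]}}

```text
clock: 13.35
position: [0.5155, 0.2571, 0.1215]
ee_rot: [0.001, 0.77, 0.638, 0.002]
contact_force: [-0.9, 0.0, -2.7]
width: 0.0483
```

{"api": "send_rows", "payload": {"increments": [[0, 0, 0, 0, 0], [0, 0, 0, 0, 0]]}}

```text
clock: 13.6
position: [0.5084, 0.258, 0.1215]
ee_rot: [-0.0, 0.769, 0.639, -0.0]
contact_force: [0.3, -0.0, -2.9]
width: 0.0477
```

```bash
python3 r.py; python3 -c "
from h import *
delta([.543,-.2845,.122])"
```

```text
tool F [0.08 0.04 2.64] M [ 0.0874 -0.0129 -0.0123] sem [0.0112 0.0087 0.0097] pos [0.509  0.258  0.1218] w 0.048 t 14.15
yaw 79.5 turn 0.0 delta after turn(tool) [-5.273e-01  1.322e-01 -3.000e-04] pos [0.5091 0.258  0.1218] clk 14.2
```

At the same pose the reading is now +0.087 against −0.079 before, so this is the rattling case. Now I carry it to the plate.

{"api": "send_rows", "payload": {"increments": [[0, -0.0125, 0.003, 0, 0], [0, -0.025, 0.006, 0, 0], [0, -0.0375, 0.0095, -0.003, 0], [0, -0.0375, 0.0095, 0, 0], [0, -0.0375, 0.0095, 0, 0], [0, -0.0375, 0.0095, 0, 0], [0, -0.0375, 0.0095, 0, 0], [0, -0.0375, 0.0095, 0, 0]]}}

```text
clock: 15.2
position: [0.5258, -0.0143, 0.1248]
ee_rot: [0.0, 0.769, 0.639, -0.0]
contact_force: [0.7, -0.3, -2.2]
width: 0.0478
```

{"api": "send_rows", "payload": {"increments": [[0, -0.0375, 0.0095, 0, 0], [0, -0.0375, 0.0095, 0, 0], [0, -0.0375, 0.0095, 0, 0], [0, -0.0375, 0.0095, 0, 0], [0, -0.0375, 0.0095, 0, 0], [0, -0.0375, 0.0095, 0, 0], [0, -0.025, 0.006, 0, 0], [0, -0.0145, 0.0035, 0, 0]]}}

```text
clock: 16.2
position: [0.5429, -0.2857, 0.1245]
ee_rot: [-0.0, 0.769, 0.639, -0.0]
contact_force: [-0.3, 0.3, -2.2]
width: 0.048
```

{"api": "send_rows", "payload": {"increments": [[0, 0, 0, 0, 0], [0, 0, 0, 0, 0], [0, 0, 0, 0, 0]]}}

```text
clock: 16.58
position: [0.5433, -0.2829, 0.1248]
ee_rot: [-0.0, 0.768, 0.64, 0.0]
contact_force: [0.1, 0.5, -1.7]
width: 0.0475
```

```bash
python3 -c "
from h import *
delta([.543,-.2845,.125]);print(tilt())
for n in('top','scene'):
    im=manip.get_image(n)[:,:,::-1].copy();cv2.imwrite(f'pics/{n}4.png',im)
im=cv2.imread('pics/scene4.png')
cv2.imwrite('pics/c4.png',cv2.resize(im[140:380,60:360],None,fx=2.5,fy=2.5))
"
```

```text
yaw 79.58 turn 0.0013 delta after turn(tool) [-0.0016 -0.     -0.0002] pos [ 0.5433 -0.2829  0.1248] clk 16.575
[[ 0.181  0.983 -0.   ]
 [ 0.983 -0.181  0.001]
 [ 0.001 -0.    -1.   ]]
```

View pics/c4.png

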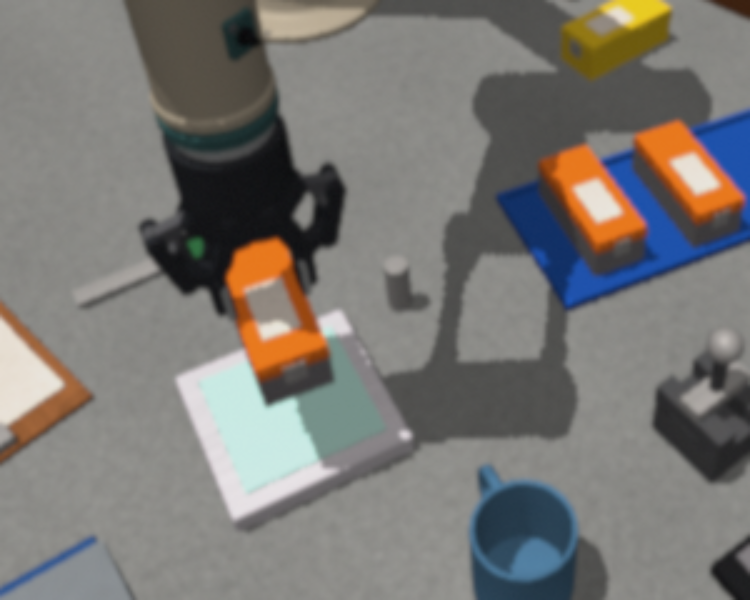

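View pics/top4.png

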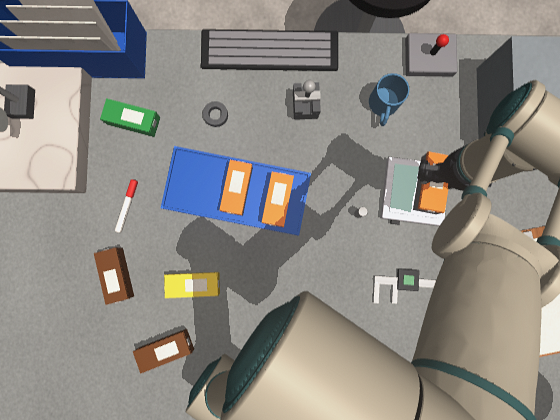

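The case is over the plate (scene crop (280,320)), and in the top view at (433,182). Next I check its height and level by comparing the lid in both views with where it should be.

```bash
python3 - <<'E'
from h import *
s,R=st();p=s["position"]
zt=p[2]-.0097+.046
for n,box in(("scene",(140,225,145,200)),("top",(415,150,450,215))):
    im=cv2.imread(f"pics/{n}4.png");hsv=cv2.cvtColor(im,cv2.COLOR_BGR2HSV)
    o=cv2.inRange(hsv,(3,140,120),(17,255,255));m=np.zeros_like(o)
    sl=np.s_[230:310,140:200] if n=="scene" else np.s_[145:220,410:455]
    m[sl]=o[sl]; m=cv2.morphologyEx(m,cv2.MORPH_CLOSE,np.ones((5,5)))
    ys,xs=np.nonzero(m); print(n,"u",xs.min(),xs.max(),"v",ys.min(),ys.max())
    for r in rect(n,m,zt,60): print(r)
    for a in(.06,-.06):
        for b in(.026,-.026): 
            q=p+R[:,1]*a+R[:,0]*b; q[2]=zt; print(proj(n,q).round(1),end=" ")
    print()
E
python3 r.py
```

```text
scene u 150 190 v 235 290
(array([169., 263.]), array([ 550.1, -282.6]), array([ 52.4, 123.8]), 168.0)
[189.6 277.6] [160.5 288.2] [169.8 231.9] [142.9 240.7] 
top u 419 447 v 152 212
(array([434., 196.]), array([ 511.9, -274.9]), array([54.6, 64.8]), 169.8)
(array([436., 158.]), array([ 588.4, -282.5]), array([25.8, 41. ]), 79.3)
[429.7 150.1] [454.2 154.9] [420.2 206.3] [445.  211.2] 
tool F [0.18 0.11 3.04] M [0.0782 0.0017 0.0083] sem [0.0073 0.0097 0.0082] pos [ 0.5433 -0.2843  0.1246] w 0.048 t 17.225
```

```bash
python3 - <<'E'
from h import *
a=cv2.resize(cv2.imread("pics/scene4.png")[220:310,130:210],None,fx=5,fy=5,interpolation=cv2.INTER_CUBIC)
b=cv2.resize(cv2.imread("pics/top4.png")[140:230,375:455],None,fx=5,fy=5,interpolation=cv2.INTER_CUBIC)
cv2.imwrite("pics/c5.png",np.hstack([a,b]))
E
```

```text
(no output)
```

View pics/c5.png

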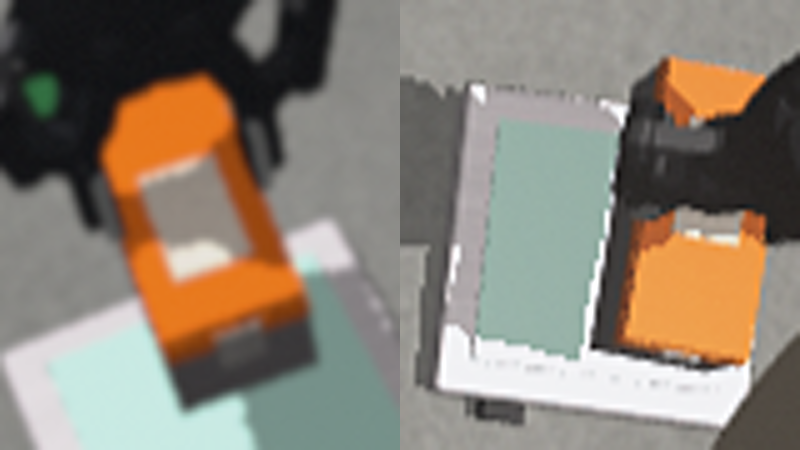

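The lid corners in both views agree with the prediction to about 2–4 px, shifted the same way at both ends, so the case is level. It is centred over the plate and its underside is about 91 mm above the glass. The arm is still, so I hand in.

```bash
python3 -c "
from h import *
s=st()[0];print(s['clock'],np.abs(s['qd']).max(),s['position']);print(manip.sign_off())"
```

```text
17.275 0.0025921717839423437 [ 0.54331326 -0.28438852  0.12464513]
the job is handed in; nothing more can be done
None
```

I found the rattling case on the first pick-up and handed the job in at 17.3 s with it held level and still over the middle of the lit plate. It was the case at the tray's far left end. The other two cases and the other things on the bench were not touched.

- **Finding the ball:** I shook the case along its length about 100 mm above the tray. The static moment swung between about +0.07 and −0.07 N m, against an expected ±0.06 for the ball at either end. Ending a stroke each way at the same pose gave −0.079 and +0.087, which rules out a pose-dependent sensor error.
- **A reading that disagreed:** one stroke did not shift the ball. It was only 50 mm, probably too short; both full strokes after it did.
- **Final pose:** the tool centre point was at (0.543, −0.284, 0.125) m, against a measured plate centre of about (0.543, −0.2845). The case's underside was about 91 mm above the glass and its centre about 114 mm above. These heights assume the case did not slip in the grip.
- **Last checks:** the tool tilt was below 0.1°, and the last grip reading showed no change. The lid's corners in both camera views were within about 2–4 px of where they should be, shifted the same way at both ends, so the case was level. The two views differ by a few millimetres in the case's position along its length, as they did before I lifted it.

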